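# Sanding block back into the packed rack

### The arm

A 6-joint arm with a two-finger parallel gripper is mounted at the origin on the work surface. World frame = base frame: x ahead of the robot, y to its left, z up, the work surface at z = 0. Lengths are in m, angles in rad, forces in N, time in s.
With the tool pointing down it reaches from about 0.25 to 0.725 m from the base axis. Payload 4 kg.
Tool frame: the origin (TCP) lies between the finger pads; the fingertips stand 11 mm ahead of it and the grasp point (between the pads) lies 8 mm behind it (bot.tip_extent is the distance from the TCP to the fingertips, in m); z points along the fingers, y is the line along which they close (so a half turn about z gives the same grasp; the last joint's range is limited). The gripper opens to 85 mm and grips with 20 to 120 N. Pads are 22 mm wide; open, the fingers measure 114 mm over their backs; the gripper's body (76 mm by 85 mm) begins 54 mm behind the grasp point. The pads swing forward as they close: fully open they stand 13 mm farther back than shut.
Start: joints at [-1.24, 0.241, 0.005, 1.335, 0, 1.571], TCP at [0.162, -0.473, 0.242] pointing down, gripper open.
Joint ranges: [-2.72, 2.72], [-1.05, 1.87], [-1.09, 1.28], [-1.99, 2.15], [-1.42, 1.44], [-3.14, 3.14]. Speed limits (rad/s): [2.79, 2.79, 3.14, 3.14, 3.14, 3.14].

### API

Orientations are given as a unit quaternion [x, y, z, w].
In Python, from workcell import bot gives the robot as it stands. The module is installed in compiled form; this text tells all that it offers.
- The arm moves only by the tool drive_tool, never from a script. Its argument "rows" is a list of rows, each an object of numbers: "dx", "dy", "dz": the shift along the tool's x, y, z in units of 50 mm (1.0 is 50 mm); "wx", "wy", "wz": the turn, a rotation vector about the tool's x, y, z in units of 5 degrees (1.0 is 5 degrees); "hand": the finger opening in mm, from 0 to 85.4. A call has 1 to 20 rows; each row is the pose to reach, as a shift and turn from the pose commanded when the call began, along the tool's axes at that moment; what a row does not reach only later rows make up. A row lasts 1/10 s, in which the tool goes at most 50 mm and 8.59 degrees, less where a joint would pass 70% of its speed; a pose out of reach is approached as far as the arm can. A call with a gripper value outside its range is refused whole. The fingers move at their own pace and stop on an object; the grip force is fixed at half the most. Time passes only in rows, so rows that repeat a pose let the fingers close. It gives the time, the measured TCP pose, the force, the opening and the grip force at its end, in the units of the state.
- bot.get_obs(): the state, without advancing time (a new reading comes with each control period).
- bot.camera(name): name is "side" or "top"; returns the picture (384x512x3 uint8, red, green, blue); there is no depth.
- bot.get_calibration(name): a dict with "vfov" (degrees; the focal length in pixels is half the picture's height over the tangent of half this angle, whatever the lens; pixels are square), "cx", "cy" (the principal point, pixels), "k1" (the pictures are not rectified: a ray, as slopes to the right and down, at radius r is drawn at 1 + k1 r^2 times it, then the intrinsics apply), "origin" and "rotation" of the camera in the world. Camera axes: x right, y up, looking along -z (the intrinsics and any distortion apply to the point x, -y, -z); pixel columns grow to the right and rows downward; lengths in m; the calibration is good to about 2 mm. A picture is of the moment at which its call begins. get_calibration takes no time and is no camera call.
- bot.job_done(): hands the job in; it is judged then, once.
Trained networks look in the newest picture that a camera, given by its name, has taken for a name from the list of things; names that differ only in an ending like _2 or _b are one class to them, and where a whole thing is asked for, a point or a joint stands for the part that bears it (a point fixed in the world has none). Each returns a list of dicts, best first, with "score" (0 to 1); they miss things now and then, are a little off and sometimes report something else, mostly with a low value. They report only what shows in the picture. A call takes as long as a camera call. They do not tell look-alikes from the thing itself.
- bot.look_for(camera, thing): "extent" ([centre column, centre row, width, height] in pixels, round what is visible of it).
- bot.outline_of(camera, thing): "region" (384x512 bool, what is visible of it) and "extent" ([centre column, centre row, width, height] in pixels, round what is visible of it).
The state is a dict: "clock": time; "joint_pos": joint angles; "joint_vel": joint speeds; "tau": joint torques, N m; "eef_pos": TCP position; "tool_rot": TCP orientation; "ft_force": force on the tool from outside, world axes, zero at the start; "ft_torque": the same for the moment, N m; "grip_width": finger opening in m; "grasp_force": force on a finger pad.
Only numpy, scipy, OpenCV 4.12 (cv2) and the standard library are available. Lean on these libraries where they do the work, as an engineer would, in place of code of your own. Each camera call takes 0.05 s, during which the arm holds its last target. There are 200 camera calls.

### The job

Pick up the sanding block with the red top from the bench and put it back in the rack, in the gap between the blue-topped and the green-topped block. The gap is a little too narrow, so push the red block down gently with the gripper, letting its tapered foot nudge the neighbours apart, until it stands fully home on the rack's board; then let go. Do not topple its neighbours: all three should finish standing upright, in line with the row.

Things in the scene. Friction and masses are not known exactly. Their poses are not given: they have to be found in the camera images.
- red_block: Red-topped cork block (0.2 kg) standing loose on the bench, yaw within 30 degrees; 54 mm wide (x), 30 thick (y), 95 tall (z up); origin at centre of underside. Grip across the 54 mm width, near the top. Foot tapers in thickness: 20 mm at the underside, 30 from 18 mm up; top 8 mm bevelled to 22. Red from 51 mm up. Lookalikes with yellow and white tops stand near it.
- blue_block: Blue-topped loose block standing in the rack at one side of the gap (either side). Shape, size and axes as the red block: 54 (x) x 30 (y) x 95 mm (z), origin at centre of underside; its thickness lies along the row (rack y).
- green_block: Green-topped loose block at the other side of the gap; shape, size and axes as the red block. Blue and green stand 20 to 24 mm apart. Beyond each is one more loose block (grey, black) and, to the rack's end, about 10 mm of slack per side in all, so the row can spread.
- rack: Fixed wooden rack: flat board 100 mm (x) by 185 mm (y, along the row), its top 12 mm above the origin (centre of underside, on the bench); open front and back; a cheek at each end up to 82 mm above the bench, 161 mm clear between them. Blocks stand on the board, width along rack x, centred within 3 mm.
There are look-alikes about, which are no part of the job. Leave any pink look-alike of the red_block alone.

How it is judged:
On the way:
1. the red block is pushed home between its neighbours by the gripper, not dropped: it is down on the board while the gripper still touches it (z of red_block in the frame of rack below 0.018 m and x of red_block in the frame of rack between -0.03 and 0.03 m and ((y of blue_block in the frame of red_block between 0.02 and 0.05 m and y of green_block in the frame of red_block between -0.05 and -0.02 m) or (y of green_block in the frame of red_block between 0.02 and 0.05 m and y of blue_block in the frame of red_block between -0.05 and -0.02 m)) and contact force between the fingers and red_block above 0.5 N), for 0.05 s.
At the end, for the whole second after the job is handed in: The red block stands between blue and green (centres 20 to 50 mm from its own along the row); all three are within 5 mm of the board, within 20 mm of the rack's centre line, upright within 10 degrees, turned at most 12 degrees from the row, and at rest (x of red_block in the frame of rack between -0.02 and 0.02 m and z of red_block in the frame of rack between 0.006 and 0.017 m and angle between each of red_block, blue_block, green_block's own z axis and vertical below 0.175 rad and angle between the x axis of each of red_block, blue_block, green_block and the x axis of rack, either way round below 0.21 rad and linear speed of each of red_block, blue_block, green_block below 0.02 m/s and x of blue_block in the frame of rack between -0.02 and 0.02 m and z of blue_block in the frame of rack between 0.006 and 0.017 m and x of green_block in the frame of rack between -0.02 and 0.02 m and z of green_block in the frame of rack between 0.006 and 0.017 m and ((y of blue_block in the frame of red_block between 0.02 and 0.05 m and y of green_block in the frame of red_block between -0.05 and -0.02 m) or (y of green_block in the frame of red_block between 0.02 and 0.05 m and y of blue_block in the frame of red_block between -0.05 and -0.02 m))); the robot touches nothing.
It fails at once if the blue or green block is toppled (tilted more than 20 degrees) (angle between any of blue_block, green_block's own z axis and vertical above 0.35 rad).
It also fails if it takes over 42 s, if anything falls off the work surface, if the arm or the gripper's body presses on something with over 40 N, if the wrist force passes 120 N, or if a joint passes its speed limit or range.

## Working session

There is one attempt and no reset: what is moved stays moved. The work goes in short steps, Python scripts to look and compute and a tool call to move; the robot and the scene stay as the last step left them, time stands still between calls to the robot, and variables do not carry over. Pictures are saved under pics/ and viewed, at most 10 in all, crops included, and the job is handed in when it is done.

Besides the shell and the picture viewer there is one more tool, called after "Emit:" in YAML: its name, and indented under it one key for each argument. drive_tool: Moves the arm, as the interface text tells. Its arguments: {"type":"object","properties":{"rows":{"type":"array","items":{"type":"object","properties":{"dx":{"type":"number"},"dy":{"type":"number"},"dz":{"type":"number"},"wx":{"type":"number"},"wy":{"type":"number"},"wz":{"type":"number"},"hand":{"type":"number"}}}}},"required":["rows"]}

```bash
mkdir -p pics; python3 - <<'E'
from workcell import bot
import cv2,numpy as np
for n in("top","side"):
    im=bot.camera(n); cv2.imwrite(f"pics/{n}0.png",im[:,:,::-1]); c=bot.get_calibration(n); print(n,c)
    for t in("red_block","blue_block","green_block","rack"):
        for d in bot.look_for(n,t)[:7]: print(t,np.round(d["score"],2),np.round(d["extent"],1))
o=bot.get_obs();print(o["clock"],o["eef_pos"],o["tool_rot"])
E
```

```text
top {'vfov': 56.16469673883065, 'cx': 258.783774523381, 'cy': 185.57209798509663, 'k1': -0.02577421879210731, 'origin': array([ 0.51117623, -0.04303536,  0.78734045]), 'rotation': array([ 0.03293055, -0.02260645, -0.69692542,  0.71603036])}
red_block 0.84 [256.2 213.9  13.6  27.6]
red_block 0.83 [301.2 209.1  28.4  30.1]
red_block 0.45 [168.8 161.1 103.1  64.1]
blue_block 0.92 [155.  157.8  24.   30.4]
green_block 0.81 [178.3 163.8  21.   32.4]
rack 0.88 [168.  163.  102.8  68.4]
side {'vfov': 49.585650196660865, 'cx': 255.68027723203673, 'cy': 200.8047585260123, 'k1': -0.08065779602968251, 'origin': array([ 0.26517884, -0.52672039,  0.62028477]), 'rotation': array([ 0.36123287, -0.10273605, -0.23078454,  0.89760493])}
red_block 0.67 [264.2 231.8  32.4  58.4]
red_block 0.57 [231.2 202.2  31.1  45.9]
blue_block 0.59 [234.6 123.2  29.1  42.7]
green_block 0.55 [243.2 133.   27.5  30.4]
rack 0.93 [241.1 140.1  75.5  81.4]
0.5 [ 0.16239518 -0.47286512  0.2422942 ] [ 9.86355257e-01  1.64630818e-01  4.60609051e-06 -3.30095897e-05]
```

View pics/top0.png

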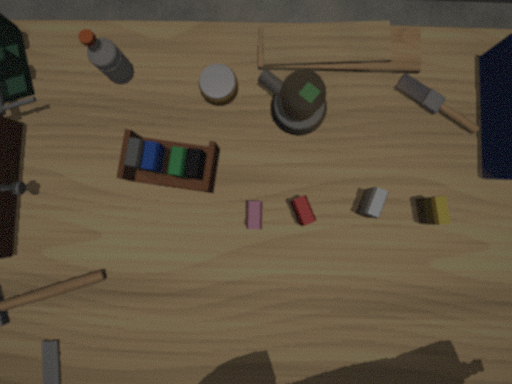

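View pics/side0.png

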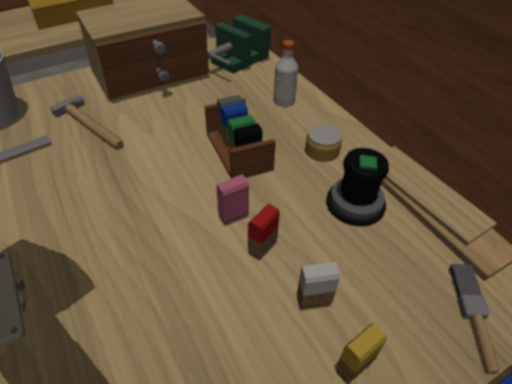

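```bash
python3 - <<'E'
import cv2,numpy as np
t=cv2.imread("pics/top0.png");s=cv2.imread("pics/side0.png")
def c(im,x,y,w,h,k): return cv2.resize(im[y:y+h,x:x+w],None,fx=k,fy=k,interpolation=cv2.INTER_NEAREST)
a=c(t,115,125,110,70,3.5*2); b=c(s,200,90,80,90,6)
a=cv2.convertScaleAbs(a,alpha=1.8); cv2.imwrite("pics/ca.png",a)
for n,im,p in(("red",t,(303,210)),("blue",t,(152,153)),("blue2",t,(157,168)),("green",t,(177,158)),("g2",t,(182,172)),("reds",s,(266,220)),("redf",s,(258,222)),("pink",t,(255,214)),("pinks",s,(233,200))): print(n,im[p[1],p[0]][::-1])
E
```

```text
red [113  48  47]
blue [31 51 98]
blue2 [ 9 16 37]
green [47 92 57]
g2 [26 47 28]
reds [115  24  23]
redf [130  31  28]
pink [118  85  97]
pinks [80 44 53]
```

View pics/ca.png

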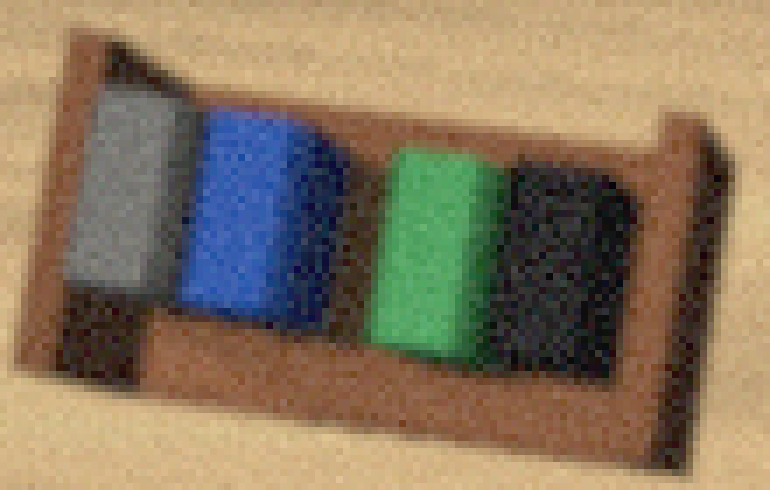

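```bash
cat > fit.py <<'E'
from workcell import bot
import cv2,numpy as np
from scipy.spatial.transform import Rotation as R
from scipy.optimize import minimize
CAL={n:bot.get_calibration(n) for n in("top","side")}
def proj(n,P):
    c=CAL[n]; q=R.from_quat(c["rotation"]).inv().apply(P-c["origin"])
    s=np.c_[q[:,0],-q[:,1]]/-q[:,2:]; s=s*(1+c["k1"]*(s**2).sum(1,keepdims=True))
    return s*192/np.tan(np.radians(c["vfov"]/2))+[c["cx"],c["cy"]]
def cap(x,y,yaw,z0,zl=.051):
    P=np.array([[sx*.027,sy*t,z] for z,t in((zl,.015),(.087,.015),(.095,.011)) for sx in(-1,1) for sy in(-1,1)])
    return R.from_euler("z",yaw).apply(P)+[x,y,z0]
K=8
def draw(m,n,P,v,o):
    h=cv2.convexHull(((proj(n,P)-o+.5)*K-.5).astype(np.float32)); cv2.fillConvexPoly(m,np.round(h*16).astype(np.int32),v,shift=4)
def frac(m,v): return cv2.resize((m==v).astype(np.float32),None,fx=1/K,fy=1/K,interpolation=cv2.INTER_AREA)
def masks(im):
    f=cv2.GaussianBlur(im.astype(np.float32),(0,0),.6)+2; r,g,b=f[...,0],f[...,1],f[...,2]
    return {"red":(r>1.9*g)&(r>2.1*b*.85)&(r>25),"blue":(b>1.3*r)&(b>1.15*g),"green":(g>1.25*r)&(g>1.25*b)}
def sub(m,o,s): return m[o[1]:o[1]+s[1],o[0]:o[0]+s[0]].astype(np.float32)
E
cat > m1.py <<'E'
from fit import *
ims={n:cv2.imread(f"pics/{n}0.png")[:,:,::-1] for n in CAL}; M={n:masks(ims[n]) for n in CAL}
def fit_red(views,x0):
    W={"top":((280,185),(45,50)),"side":((240,195),(50,60))}
    def cost(p):
        e=0
        for n in views:
            o,s=W[n]; m=np.zeros((s[1]*K,s[0]*K),np.uint8); draw(m,n,cap(*p,0),1,o)
            e+=((frac(m,1)-sub(M[n]["red"],o,s))**2).sum()
        return e
    r=minimize(cost,x0,method="Nelder-Mead",options=dict(initial_simplex=np.array(x0)+np.vstack([np.zeros(3),np.diag([.008,.008,.15])]),xatol=1e-5)); return r
def fit_rack(views,x0):
    W={"top":((125,130),(90,60)),"side":((200,85),(80,75))}
    def cost(p):
        x,y,yaw,g,xg,xk=p; u=R.from_euler("z",yaw).as_matrix(); e=0
        B=np.array([x,y]); G=B-u[:2,1]*g+u[:2,0]*xg; Kk=G-u[:2,1]*.0305+u[:2,0]*xk
        for n in views:
            o,s=W[n]; m=np.zeros((s[1]*K,s[0]*K),np.uint8)
            draw(m,n,cap(*B,yaw,.012),1,o);draw(m,n,cap(*G,yaw,.012,0),3,o);draw(m,n,cap(*G,yaw,.012),2,o);draw(m,n,cap(*Kk,yaw,.012,0),3,o)
            e+=((frac(m,1)-sub(M[n]["blue"],o,s))**2).sum()+((frac(m,2)-sub(M[n]["green"],o,s))**2).sum()
        return e
    st=np.vstack([np.zeros(6),np.diag([.01,.01,.1,.006,.003,.003])])
    return minimize(cost,x0,method="Nelder-Mead",options=dict(initial_simplex=np.array(x0)+st,xatol=1e-5,maxiter=1500))
def guess(n,px,z):
    f=lambda p:((proj(n,np.array([[p[0],p[1],z]]))[0]-px)**2).sum()
    return minimize(f,[.5,0],method="Nelder-Mead",options=dict(xatol=1e-6,fatol=1e-6)).x
if __name__=="__main__":
    g=guess("top",(303,210),.08); b=guess("top",(152,155),.1); print("guess",g,b)
    for v in(("top",),("side",),("top","side")):
        r=min((fit_red(v,[*g,a]) for a in(-.3,0.1,.4)),key=lambda r:r.fun); print(v,"red",np.round(r.x,4),round(r.fun,1))
        r=min((fit_rack(v,[*b,a,.052,0,0]) for a in(-.2,-.05,.1)),key=lambda r:r.fun); print(v,"rack",np.round(r.x,4),round(r.fun,1))
    for n in M: print(n,{k:int(m.sum()) for k,m in M[n].items()})
    out=[]
    for n,(xx,yy,w,h) in(("top",(120,125,200,100)),("side",(195,85,100,170))):
        im=ims[n].copy()
        for k,c in(("red",(255,255,0)),("blue",(255,0,255)),("green",(0,255,255))): im[M[n][k]]=c
        c=cv2.resize(im[yy:yy+h,xx:xx+w],None,fx=3,fy=3,interpolation=0); out.append(c)
    m=np.zeros((510,900,3),np.uint8); m[:300,:600]=out[0]; m[:510,600:]=out[1]; cv2.imwrite("pics/mask.png",cv2.resize(m,(800,453))[:,:,::-1])
E
python3 m1.py
```

```text
guess [ 0.52102667 -0.11985975] [0.61918086 0.17669731]
('top',) red [ 0.5212 -0.1196  0.4489] 64.2
('top',) rack [ 0.6187  0.1828 -0.1095  0.0552 -0.0032  0.0035] 76.4
('side',) red [ 0.5179 -0.1221  0.465 ] 45.9
('side',) rack [ 6.161e-01  1.831e-01 -1.545e-01  5.640e-02 -6.000e-04  8.200e-03] 90.8
('top', 'side') red [ 0.5194 -0.1211  0.4846] 132.4
('top', 'side') rack [ 0.6179  0.1828 -0.1224  0.0552 -0.0028  0.0065] 198.5
top {'red': 410, 'blue': 4600, 'green': 1382}
side {'red': 848, 'blue': 504, 'green': 2731}
```

View pics/mask.png

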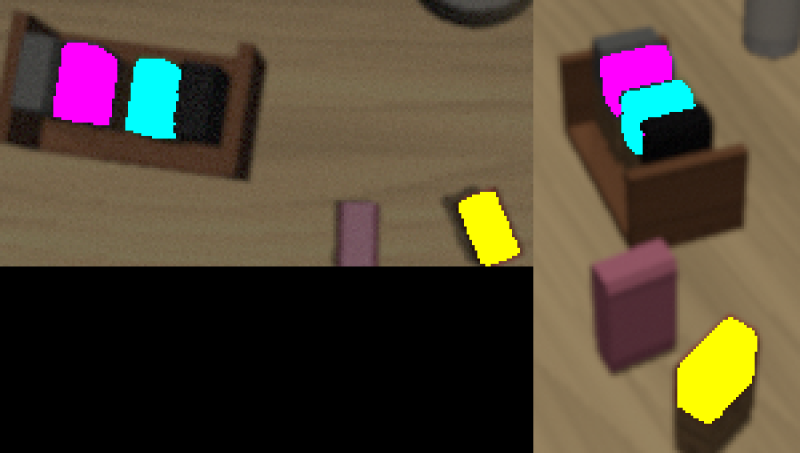

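Emit:
drive_tool:
  rows:
    - {"dx": 9.04, "dy": -4.34, "dz": 1.64, "wz": -19.54, "hand": 85}
    - {"dx": 9.04, "dy": -4.34, "dz": 1.64, "wz": -19.54, "hand": 85}
    - {"dx": 9.04, "dy": -4.34, "dz": 1.64, "wz": -19.54, "hand": 85}
    - {"dx": 9.04, "dy": -4.34, "dz": 1.64, "wz": -19.54, "hand": 85}
    - {"dx": 9.04, "dy": -4.34, "dz": 1.64, "wz": -19.54, "hand": 85}
    - {"dx": 9.04, "dy": -4.34, "dz": 1.64, "wz": -19.54, "hand": 85}
    - {"dx": 9.04, "dy": -4.34, "dz": 1.64, "wz": -19.54, "hand": 85}
    - {"dx": 9.04, "dy": -4.34, "dz": 1.64, "wz": -19.54, "hand": 85}
    - {"dx": 9.04, "dy": -4.34, "dz": 1.64, "wz": -19.54, "hand": 85}
    - {"dx": 9.04, "dy": -4.34, "dz": 1.64, "wz": -19.54, "hand": 85}
    - {"dx": 9.04, "dy": -4.34, "dz": 1.64, "wz": -19.54, "hand": 85}
    - {"dx": 9.04, "dy": -4.34, "dz": 1.64, "wz": -19.54, "hand": 85}
    - {"dx": 9.04, "dy": -4.34, "dz": 1.64, "wz": -19.54, "hand": 85}
    - {"dx": 9.04, "dy": -4.34, "dz": 1.64, "wz": -19.54, "hand": 85}
    - {"dx": 9.04, "dy": -4.34, "dz": 1.64, "wz": -19.54, "hand": 85}
    - {"dx": 9.04, "dy": -4.34, "dz": 1.64, "wz": -19.54, "hand": 85}

```text
invalid input at $.rows[0]: expected keys dx, dy, dz, wx, wy, wz, hand
```

Emit:
drive_tool:
  rows:
    - {"dx": 9.04, "dy": -4.34, "dz": 1.64, "wx": 0, "wy": 0, "wz": -19.54, "hand": 85}
    - {"dx": 9.04, "dy": -4.34, "dz": 1.64, "wx": 0, "wy": 0, "wz": -19.54, "hand": 85}
    - {"dx": 9.04, "dy": -4.34, "dz": 1.64, "wx": 0, "wy": 0, "wz": -19.54, "hand": 85}
    - {"dx": 9.04, "dy": -4.34, "dz": 1.64, "wx": 0, "wy": 0, "wz": -19.54, "hand": 85}
    - {"dx": 9.04, "dy": -4.34, "dz": 1.64, "wx": 0, "wy": 0, "wz": -19.54, "hand": 85}
    - {"dx": 9.04, "dy": -4.34, "dz": 1.64, "wx": 0, "wy": 0, "wz": -19.54, "hand": 85}
    - {"dx": 9.04, "dy": -4.34, "dz": 1.64, "wx": 0, "wy": 0, "wz": -19.54, "hand": 85}
    - {"dx": 9.04, "dy": -4.34, "dz": 1.64, "wx": 0, "wy": 0, "wz": -19.54, "hand": 85}
    - {"dx": 9.04, "dy": -4.34, "dz": 1.64, "wx": 0, "wy": 0, "wz": -19.54, "hand": 85}
    - {"dx": 9.04, "dy": -4.34, "dz": 1.64, "wx": 0, "wy": 0, "wz": -19.54, "hand": 85}
    - {"dx": 9.04, "dy": -4.34, "dz": 1.64, "wx": 0, "wy": 0, "wz": -19.54, "hand": 85}
    - {"dx": 9.04, "dy": -4.34, "dz": 1.64, "wx": 0, "wy": 0, "wz": -19.54, "hand": 85}
    - {"dx": 9.04, "dy": -4.34, "dz": 1.64, "wx": 0, "wy": 0, "wz": -19.54, "hand": 85}
    - {"dx": 9.04, "dy": -4.34, "dz": 1.64, "wx": 0, "wy": 0, "wz": -19.54, "hand": 85}
    - {"dx": 9.04, "dy": -4.34, "dz": 1.64, "wx": 0, "wy": 0, "wz": -19.54, "hand": 85}
    - {"dx": 9.04, "dy": -4.34, "dz": 1.64, "wx": 0, "wy": 0, "wz": -19.54, "hand": 85}

```text
clock: 2.1
eef_pos: [0.5193, -0.1213, 0.1606]
tool_rot: [0.526, 0.851, 0.0, 0.0]
ft_force: [0.0, 0.5, -0.4]
grip_width: 0.0847
grasp_force: 0.0
```

Emit:
drive_tool:
  rows:
    - {"dx": 0, "dy": 0, "dz": 0.9, "wx": 0, "wy": 0, "wz": 0, "hand": 85}
    - {"dx": 0, "dy": 0, "dz": 1.4, "wx": 0, "wy": 0, "wz": 0, "hand": 85}
    - {"dx": 0, "dy": 0, "dz": 1.81, "wx": 0, "wy": 0, "wz": 0, "hand": 85}
    - {"dx": 0, "dy": 0, "dz": 1.81, "wx": 0, "wy": 0, "wz": 0, "hand": 85}
    - {"dx": 0, "dy": 0, "dz": 1.81, "wx": 0, "wy": 0, "wz": 0, "hand": 65}
    - {"dx": 0, "dy": 0, "dz": 1.81, "wx": 0, "wy": 0, "wz": 0, "hand": 58}
    - {"dx": 0, "dy": 0, "dz": 1.81, "wx": 0, "wy": 0, "wz": 0, "hand": 50}
    - {"dx": 0, "dy": 0, "dz": 1.81, "wx": 0, "wy": 0, "wz": 0, "hand": 40}
    - {"dx": 0, "dy": 0, "dz": 1.81, "wx": 0, "wy": 0, "wz": 0, "hand": 40}
    - {"dx": 0, "dy": 0, "dz": 1.81, "wx": 0, "wy": 0, "wz": 0, "hand": 40}
    - {"dx": 0, "dy": 0, "dz": 1.81, "wx": 0, "wy": 0, "wz": 0, "hand": 40}
    - {"dx": 0, "dy": 0, "dz": 1.81, "wx": 0, "wy": 0, "wz": 0, "hand": 40}

```text
clock: 3.3
eef_pos: [0.5212, -0.1214, 0.0719]
tool_rot: [0.525, 0.851, 0.001, 0.002]
ft_force: [1.7, -0.6, 6.4]
grip_width: 0.0537
grasp_force: 63.3
```

Emit:
drive_tool:
  rows:
    - {"dx": 0, "dy": 0, "dz": -0.4, "wx": 0, "wy": 0, "wz": 0, "hand": 40}
    - {"dx": 0, "dy": 0, "dz": -1.0, "wx": 0, "wy": 0, "wz": 0, "hand": 40}
    - {"dx": 0, "dy": 0, "dz": -1.8, "wx": 0, "wy": 0, "wz": 0, "hand": 40}
    - {"dx": 0.4, "dy": 0.4, "dz": -2.6, "wx": 0, "wy": 0, "wz": 0.8, "hand": 40}
    - {"dx": 0.9, "dy": 0.9, "dz": -2.6, "wx": 0, "wy": 0, "wz": 1.6, "hand": 40}
    - {"dx": 1.5, "dy": 1.5, "dz": -2.6, "wx": 0, "wy": 0, "wz": 2.5, "hand": 40}
    - {"dx": 2.1, "dy": 2.1, "dz": -2.6, "wx": 0, "wy": 0, "wz": 3.5, "hand": 40}
    - {"dx": 2.7, "dy": 2.7, "dz": -2.6, "wx": 0, "wy": 0, "wz": 4.5, "hand": 40}
    - {"dx": 3.3, "dy": 3.3, "dz": -2.6, "wx": 0, "wy": 0, "wz": 5.5, "hand": 40}
    - {"dx": 3.8, "dy": 3.8, "dz": -2.6, "wx": 0, "wy": 0, "wz": 6.3, "hand": 40}
    - {"dx": 4.11, "dy": 4.16, "dz": -2.6, "wx": 0, "wy": 0, "wz": 6.65, "hand": 40}
    - {"dx": 4.11, "dy": 4.16, "dz": -2.6, "wx": 0, "wy": 0, "wz": 6.65, "hand": 40}
    - {"dx": 4.11, "dy": 4.16, "dz": -2.6, "wx": 0, "wy": 0, "wz": 6.65, "hand": 40}
    - {"dx": 4.11, "dy": 4.16, "dz": -2.6, "wx": 0, "wy": 0, "wz": 6.65, "hand": 40}

```text
clock: 4.7
eef_pos: [0.6125, 0.1552, 0.1995]
tool_rot: [0.747, 0.665, -0.001, -0.0]
ft_force: [0.4, -0.3, -2.8]
grip_width: 0.0536
grasp_force: 63.4
```

```bash
python3 - <<'E'
from workcell import bot
import cv2,numpy as np
o=[]
for n,(x,y) in(("top",(100,100)),("side",(180,50))):
    im=bot.camera(n); cv2.imwrite(f"pics/{n}1.png",im[:,:,::-1]); o.append(cv2.resize(im[y:y+130,x:x+130],(400,400),interpolation=0))
cv2.imwrite("pics/v1.png",cv2.convertScaleAbs(np.hstack(o)[:,:,::-1],alpha=1.7))
E
```

```text
(no output)
```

View pics/v1.png

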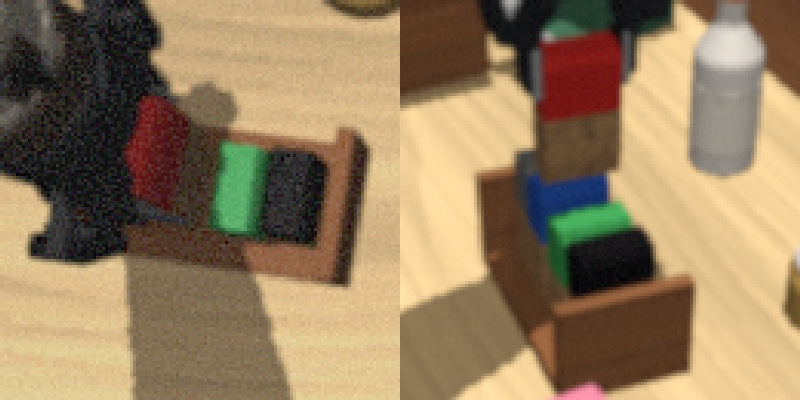

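```bash
cat > m2.py <<'E'
from fit import *
from m1 import fit_rack
import m1
ims={n:cv2.imread(f"pics/{n}1.png")[:,:,::-1] for n in CAL}; M={n:masks(ims[n]) for n in CAL}
yaw=-.116; z0=.1995-.072; tcp=np.array([.6125,.1552])
W={"top":((152,122),(30,60)),"side":((215,76),(50,30))}
def cost(p,views):
    e=0
    for n in views:
        o,s=W[n]; m=np.zeros((s[1]*K,s[0]*K),np.uint8); draw(m,n,cap(*p,yaw,z0),1,o); e+=((frac(m,1)-sub(M[n]["red"],o,s))**2).sum()
    return e
for v in(("top",),("side",),("top","side")):
    r=minimize(cost,tcp,args=(v,),method="Nelder-Mead",options=dict(initial_simplex=tcp+np.array([[0,0],[.006,0],[0,.006]]),xatol=1e-5)); d=r.x-tcp
    c,s=np.cos(yaw),np.sin(yaw); print(v,np.round(r.x,4),"rel rackx,y mm",np.round(1e3*np.array([c*d[0]+s*d[1],-s*d[0]+c*d[1]]),1),round(r.fun,1))
o=[]
for n,(x,y) in(("top",(100,100)),("side",(180,50))):
    k=400/130; im=cv2.convertScaleAbs(cv2.resize(ims[n][y:y+130,x:x+130],(400,400)),alpha=1.7)
    def wire(P,c):
        q=((proj(n,P)-[x,y]+.5)*k-.5).astype(int)
        for i in range(len(P)):
            for j in range(i):
                if ((abs(i-j)==4) or (i//4==j//4 and (i^j)in(1,2))): cv2.line(im,tuple(map(int,q[i])),tuple(map(int,q[j])),c,1)
    wire(cap(*tcp,yaw,z0),(255,255,0)); wire(cap(*tcp,yaw,z0,.018)[:8],(255,255,0))
    u=R.from_euler("z",-.1224).as_matrix(); B=np.array([.6179,.1828]); wire(cap(*B,-.1224,.012),(255,0,255)); wire(cap(*(B-.0552*u[:2,1]-.0028*u[:2,0]),-.1224,.012),(255,0,255)); o.append(im)
cv2.imwrite("pics/v2.png",np.hstack(o)[:,:,::-1])
E
python3 m2.py
```

```text
('top',) [0.6132 0.1575] rel rackx,y mm [0.4 2.3] 20.7
('side',) [0.6113 0.154 ] rel rackx,y mm [-1.1 -1.3] 46.1
('top', 'side') [0.6127 0.1569] rel rackx,y mm [0.  1.7] 79.4
```

View pics/v2.png

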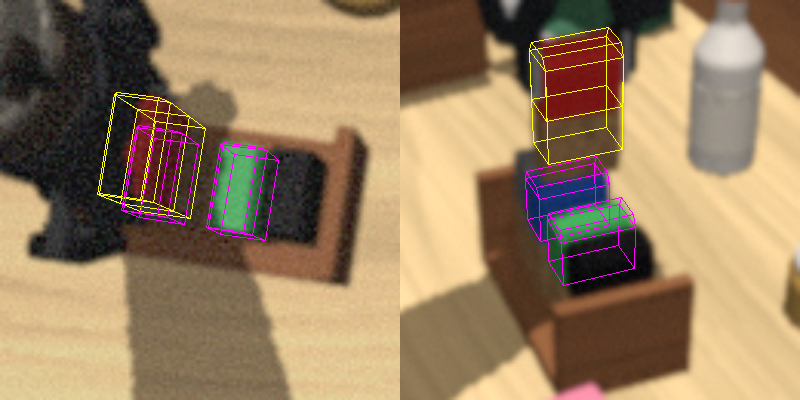

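Emit:
drive_tool:
  rows:
    - {"dx": 0, "dy": 0, "dz": 0.2, "wx": 0, "wy": 0, "wz": 0, "hand": 40}
    - {"dx": 0, "dy": 0, "dz": 0.35, "wx": 0, "wy": 0, "wz": 0, "hand": 40}
    - {"dx": 0, "dy": 0, "dz": 0.45, "wx": 0, "wy": 0, "wz": 0, "hand": 40}
    - {"dx": 0, "dy": 0, "dz": 0.5, "wx": 0, "wy": 0, "wz": 0, "hand": 40}
    - {"dx": 0, "dy": 0, "dz": 0.55, "wx": 0, "wy": 0, "wz": 0, "hand": 40}
    - {"dx": 0, "dy": 0, "dz": 0.6, "wx": 0, "wy": 0, "wz": 0, "hand": 40}
    - {"dx": 0, "dy": 0, "dz": 0.65, "wx": 0, "wy": 0, "wz": 0, "hand": 40}
    - {"dx": 0, "dy": 0, "dz": 0.7, "wx": 0, "wy": 0, "wz": 0, "hand": 40}
    - {"dx": 0, "dy": 0, "dz": 0.7, "wx": 0, "wy": 0, "wz": 0, "hand": 40}

```text
clock: 5.7
eef_pos: [0.613, 0.1561, 0.1644]
tool_rot: [0.747, 0.665, -0.0, -0.0]
ft_force: [-0.3, -0.1, -2.2]
grip_width: 0.0536
grasp_force: 63.3
```

```bash
python3 - <<'E'
from workcell import bot
import cv2,numpy as np
o=[]
for n,(x,y) in(("top",(100,100)),("side",(180,50))):
    im=bot.camera(n); cv2.imwrite(f"pics/{n}2.png",im[:,:,::-1]); o.append(cv2.resize(im[y:y+130,x:x+130],(400,400),interpolation=0))
cv2.imwrite("pics/v3.png",cv2.convertScaleAbs(np.hstack(o)[:,:,::-1],alpha=1.7))
o=bot.get_obs();print(o["ft_force"],o["ft_torque"])
E
```

```text
[ 0.03592124 -0.26132187 -2.51902738] [-0.0873356   0.0622466   0.05453271]
```

View pics/v3.png

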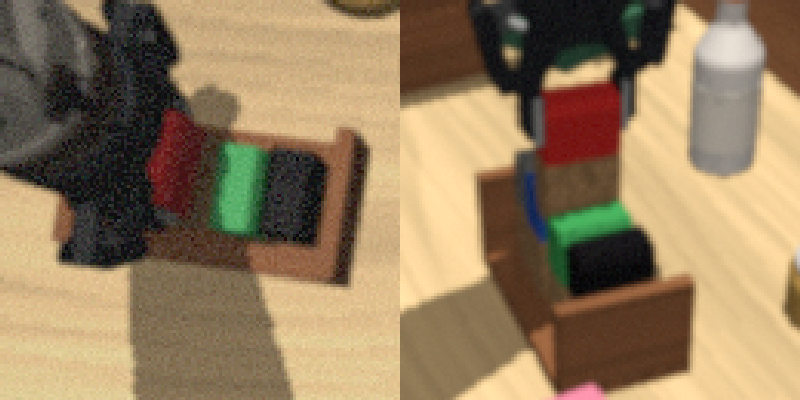

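The side view shows the foot between blue and green, and there is no contact force. I'll keep lowering slowly.

Emit:
drive_tool:
  rows:
    - {"dx": 0, "dy": 0, "dz": 0.05, "wx": 0, "wy": 0, "wz": 0, "hand": 40}
    - {"dx": 0, "dy": 0, "dz": 0.1, "wx": 0, "wy": 0, "wz": 0, "hand": 40}
    - {"dx": 0, "dy": 0, "dz": 0.15, "wx": 0, "wy": 0, "wz": 0, "hand": 40}
    - {"dx": 0, "dy": 0, "dz": 0.2, "wx": 0, "wy": 0, "wz": 0, "hand": 40}
    - {"dx": 0, "dy": 0, "dz": 0.25, "wx": 0, "wy": 0, "wz": 0, "hand": 40}
    - {"dx": 0, "dy": 0, "dz": 0.3, "wx": 0, "wy": 0, "wz": 0, "hand": 40}
    - {"dx": 0, "dy": 0, "dz": 0.35, "wx": 0, "wy": 0, "wz": 0, "hand": 40}
    - {"dx": 0, "dy": 0, "dz": 0.4, "wx": 0, "wy": 0, "wz": 0, "hand": 40}
    - {"dx": 0, "dy": 0, "dz": 0.45, "wx": 0, "wy": 0, "wz": 0, "hand": 40}
    - {"dx": 0, "dy": 0, "dz": 0.5, "wx": 0, "wy": 0, "wz": 0, "hand": 40}

```text
clock: 6.8
eef_pos: [0.6132, 0.1562, 0.1396]
tool_rot: [0.747, 0.665, 0.0, -0.0]
ft_force: [0.1, -0.0, -2.0]
grip_width: 0.0539
grasp_force: 63.3
```

Emit:
drive_tool:
  rows:
    - {"dx": 0, "dy": 0, "dz": 0.06, "wx": 0, "wy": 0, "wz": 0, "hand": 40}
    - {"dx": 0, "dy": 0, "dz": 0.12, "wx": 0, "wy": 0, "wz": 0, "hand": 40}
    - {"dx": 0, "dy": 0, "dz": 0.18, "wx": 0, "wy": 0, "wz": 0, "hand": 40}
    - {"dx": 0, "dy": 0, "dz": 0.24, "wx": 0, "wy": 0, "wz": 0, "hand": 40}
    - {"dx": 0, "dy": 0, "dz": 0.3, "wx": 0, "wy": 0, "wz": 0, "hand": 40}
    - {"dx": 0, "dy": 0, "dz": 0.36, "wx": 0, "wy": 0, "wz": 0, "hand": 40}
    - {"dx": 0, "dy": 0, "dz": 0.42, "wx": 0, "wy": 0, "wz": 0, "hand": 40}
    - {"dx": 0, "dy": 0, "dz": 0.48, "wx": 0, "wy": 0, "wz": 0, "hand": 40}
    - {"dx": 0, "dy": 0, "dz": 0.54, "wx": 0, "wy": 0, "wz": 0, "hand": 40}
    - {"dx": 0, "dy": 0, "dz": 0.6, "wx": 0, "wy": 0, "wz": 0, "hand": 40}
    - {"dx": 0, "dy": 0, "dz": 0.66, "wx": 0, "wy": 0, "wz": 0, "hand": 40}
    - {"dx": 0, "dy": 0, "dz": 0.72, "wx": 0, "wy": 0, "wz": 0, "hand": 40}

```text
clock: 8.0
eef_pos: [0.6132, 0.1554, 0.1039]
tool_rot: [0.747, 0.665, -0.0, 0.001]
ft_force: [0.7, -3.1, 2.1]
grip_width: 0.0537
grasp_force: 63.4
```

```bash
python3 - <<'E'
from workcell import bot
import cv2,numpy as np
o=[]
for n,(x,y) in(("top",(100,100)),("side",(180,50))):
    im=bot.camera(n); o.append(cv2.resize(im[y:y+130,x:x+130],(400,400),interpolation=0))
cv2.imwrite("pics/v4.png",cv2.convertScaleAbs(np.hstack(o)[:,:,::-1],alpha=1.7))
E
```

```text
(no output)
```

View pics/v4.png

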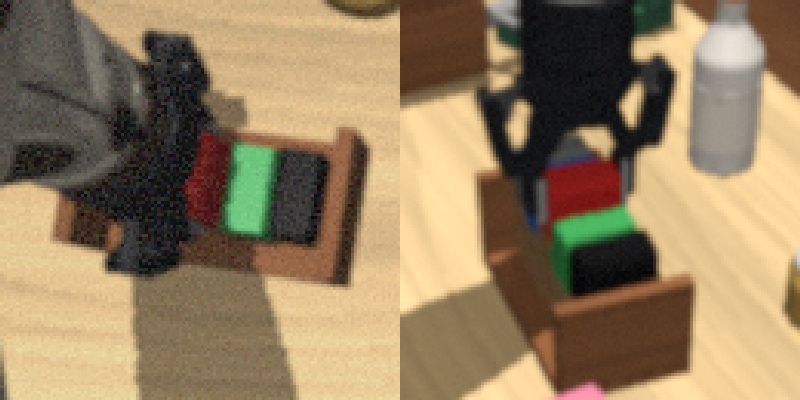

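The red block is going in cleanly and its neighbours are upright; about 20 mm remains.

Emit:
drive_tool:
  rows:
    - {"dx": 0, "dy": 0, "dz": 0.05, "wx": 0, "wy": 0, "wz": 0, "hand": 40}
    - {"dx": 0, "dy": 0, "dz": 0.1, "wx": 0, "wy": 0, "wz": 0, "hand": 40}
    - {"dx": 0, "dy": 0, "dz": 0.15, "wx": 0, "wy": 0, "wz": 0, "hand": 40}
    - {"dx": 0, "dy": 0, "dz": 0.2, "wx": 0, "wy": 0, "wz": 0, "hand": 40}
    - {"dx": 0, "dy": 0, "dz": 0.25, "wx": 0, "wy": 0, "wz": 0, "hand": 40}
    - {"dx": 0, "dy": 0, "dz": 0.3, "wx": 0, "wy": 0, "wz": 0, "hand": 40}
    - {"dx": 0, "dy": 0, "dz": 0.34, "wx": 0, "wy": 0, "wz": 0, "hand": 40}
    - {"dx": 0, "dy": 0, "dz": 0.37, "wx": 0, "wy": 0, "wz": 0, "hand": 40}
    - {"dx": 0, "dy": 0, "dz": 0.39, "wx": 0, "wy": 0, "wz": 0, "hand": 40}
    - {"dx": 0, "dy": 0, "dz": 0.39, "wx": 0, "wy": 0, "wz": 0, "hand": 40}

```text
clock: 9.1
eef_pos: [0.6131, 0.1565, 0.084]
tool_rot: [0.747, 0.665, 0.0, -0.0]
ft_force: [1.3, 0.5, 1.0]
grip_width: 0.0536
grasp_force: 63.8
```

Emit:
drive_tool:
  rows:
    - {"dx": 0, "dy": 0, "dz": 0.02, "wx": 0, "wy": 0, "wz": 0, "hand": 40}
    - {"dx": 0, "dy": 0, "dz": 0.04, "wx": 0, "wy": 0, "wz": 0, "hand": 40}
    - {"dx": 0, "dy": 0, "dz": 0.04, "wx": 0, "wy": 0, "wz": 0, "hand": 40}

```text
clock: 9.4
eef_pos: [0.6131, 0.1565, 0.0839]
tool_rot: [0.747, 0.665, 0.001, -0.0]
ft_force: [-1.8, -0.9, 10.1]
grip_width: 0.054
grasp_force: 64.6
```

Home: the TCP stops and the force rises to 10 N. Now I'll ease off, open slowly and rise.

Emit:
drive_tool:
  rows:
    - {"dx": 0, "dy": 0, "dz": -0.03, "wx": 0, "wy": 0, "wz": 0, "hand": 40}
    - {"dx": 0, "dy": 0, "dz": -0.03, "wx": 0, "wy": 0, "wz": 0, "hand": 56}
    - {"dx": 0, "dy": 0, "dz": -0.03, "wx": 0, "wy": 0, "wz": 0, "hand": 62}
    - {"dx": 0, "dy": 0, "dz": -0.03, "wx": 0, "wy": 0, "wz": 0, "hand": 70}
    - {"dx": 0, "dy": 0, "dz": -0.03, "wx": 0, "wy": 0, "wz": 0, "hand": 80}
    - {"dx": 0, "dy": 0, "dz": -0.03, "wx": 0, "wy": 0, "wz": 0, "hand": 80}
    - {"dx": 0, "dy": 0, "dz": -0.03, "wx": 0, "wy": 0, "wz": 0, "hand": 80}
    - {"dx": 0, "dy": 0, "dz": -0.2, "wx": 0, "wy": 0, "wz": 0, "hand": 80}
    - {"dx": 0, "dy": 0, "dz": -0.5, "wx": 0, "wy": 0, "wz": 0, "hand": 80}
    - {"dx": 0, "dy": 0, "dz": -1.0, "wx": 0, "wy": 0, "wz": 0, "hand": 80}
    - {"dx": 0, "dy": 0, "dz": -1.7, "wx": 0, "wy": 0, "wz": 0, "hand": 80}
    - {"dx": 0, "dy": 0, "dz": -2.4, "wx": 0, "wy": 0, "wz": 0, "hand": 80}
    - {"dx": -1.0, "dy": -1, "dz": -2.4, "wx": 0, "wy": 0, "wz": 0, "hand": 80}
    - {"dx": -2.0, "dy": -2, "dz": -2.4, "wx": 0, "wy": 0, "wz": 0, "hand": 80}
    - {"dx": -3.0, "dy": -3, "dz": -2.4, "wx": 0, "wy": 0, "wz": 0, "hand": 80}
    - {"dx": -4.0, "dy": -3.5, "dz": -2.4, "wx": 0, "wy": 0, "wz": 0, "hand": 80}
    - {"dx": -4.0, "dy": -3.5, "dz": -2.4, "wx": 0, "wy": 0, "wz": 0, "hand": 80}

```text
clock: 11.1
eef_pos: [0.4261, -0.0113, 0.2032]
tool_rot: [0.746, 0.666, 0.001, 0.001]
ft_force: [0.1, -1.1, -0.1]
grip_width: 0.08
grasp_force: 0.0
```

```bash
python3 - <<'E'
from workcell import bot
import cv2,numpy as np
o=[]
for n,(x,y) in(("top",(100,100)),("side",(180,50))):
    im=bot.camera(n); o.append(cv2.resize(im[y:y+130,x:x+130],(400,400),interpolation=0))
cv2.imwrite("pics/v5.png",cv2.convertScaleAbs(np.hstack(o)[:,:,::-1],alpha=1.7))
E
```

```text
(no output)
```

View pics/v5.png

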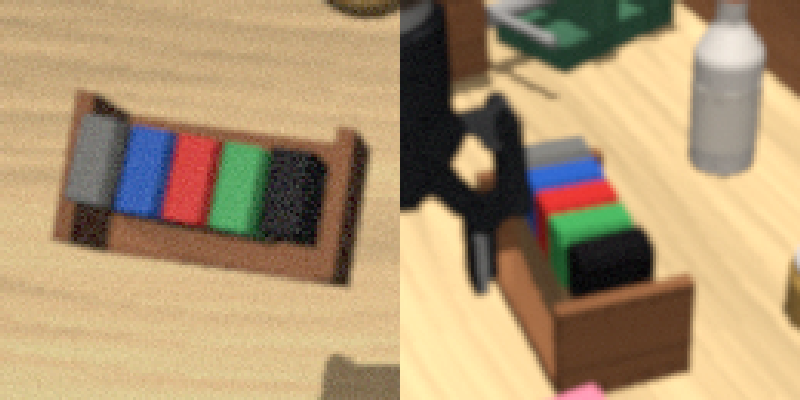

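The picture shows all the blocks upright, level and in line, with red between blue and green (top-view crop column about 192). The gripper is clear.

```bash
python3 -c "
from workcell import bot
print(bot.job_done())"
```

```text
the job is handed in; nothing more can be done
None
```

The red block was pushed home between the blue and green blocks and released; the last picture showed all three upright and in line, and the job is handed in (no verdict was returned).

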